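# Fit the splined key on the sloping selector stub and set it to three dots

## Task

Pick up the winged key and fit it on the toothed stub of the sloping selector head: turn the key until its slots line up with the stub's teeth, and slide it fully home against the collar. Then use it to turn the stiff stub clockwise until the pointer stands at the group of three dots, and let go, leaving the key fully home on the stub. Leave the loose gear, tyre, cutters and shock absorber where they are.

Things in the scene. Friction and masses are not known exactly. Their poses are not given: they have to be found in the camera images.
- stand: fixed selector head: grey case with a sloping top face on a dark foot plate 130 x 125 x 10 mm, about 115 mm high. Origin: centre of the underside on the table, z up. The face leans 30 degrees towards the stand's own -x (roughly the robot); round the stub it carries four groups of dark dots (1, 2, 3, 4 dots), 41 mm from the axis, 30 degrees apart, clockwise.
- spindle (a joint): turn of the stub with its collar and pointer, rad, growing clockwise as seen looking down on the sloping face. The pointer stands at the middle of the one-dot group at 0, two dots at 0.524, three dots at 1.047, four dots at 1.571; stops at -0.12 and 1.70. It starts between -0.08 and 0.60. It turns stiffly (about 0.06 N m) and stays where it is left; no clicks.
- stub_seat (a point): point on the stub's axis on top of the collar (steel flange 48 mm wide with the pointer, 36 mm from axis to end), where the key's foot rests when home. Turns with the stub: z along the axis outward (30 degrees from vertical), x and y each along a pair of teeth; the pointer lies half-way (45 degrees) between +x and +y.
- stub_tip (a point): free end of the steel stub, 24 mm from stub_seat along its z, same axes. The stub has four teeth in a cross, 7 mm wide, 28 mm over opposite teeth, with rounded ends.
- key_centre (a point): centre of the loose winged key, half-way up (37 mm above its foot); it starts upright on the table, 0.13 to 0.21 kg. Steel hub 40 mm wide, 34 mm high; on it a flat aluminium wing 46 mm long (x), 14 mm thick (y), 40 mm high, up to 74 mm above the foot: grasp the wing across its thickness, about 58 mm above the foot. z is the key's axis, towards the wing.
- key_foot (a point): centre of the key's open underside, same axes as key_centre. Here opens a cross-shaped bore 26 mm deep, its arms along the key's x (the wing's length) and y, 10 mm wide and 31 mm over opposite arms: it fits the stub in any of four positions 90 degrees apart, with 1.5 mm play all round, so the stub follows the key's turn with about 0.12 rad of play each way.
- gear_wheel: loose black flat gear, 68 mm wide, 12 mm high, lying beyond the key and the stand; bystander. Origin at its underside.
- tyre: loose black tyre lying flat, 94 mm wide, 38 mm high, near left; bystander
- side_cutters: loose red-handled side cutters, 140 mm long, far left; bystander
- shock: loose red shock absorber with spring, 119 mm long, right of the stand; bystander
Mind the look-alikes: they are no part of the job. What is shaped like the part that bears key_centre but pink is not meant.

How it is judged:
By the outcome, as a careful person would: the job done as asked, in the order asked, and still so for the second after the job is handed in, with the robot touching nothing.
It also fails if it takes over 43 s, if anything falls off the work surface, if the arm or the gripper's body presses on something with over 40 N, if the wrist force passes 120 N, or if a joint passes its speed limit or range.

## Robot

A 6-joint arm with a two-finger parallel gripper is mounted at the origin on a cart in front of the work surface, level with it; the furniture and walls round the work are solid. World frame = base frame: x ahead of the robot, y to its left, z up, the work surface at z = 0. Lengths are in m, angles in degrees, forces in N, time in s.
With the tool pointing down it reaches from about 0.25 to 0.725 m from the base axis. Payload 9.7 kg.
Tool frame: the origin (TCP) lies at the centre of the arm's flange, where the gripper is bolted on; the fingertips stand 173 mm ahead of it and the grasp point (between the pads) lies 155 mm ahead of it; z points along the fingers, y is the line along which they close (so a half turn about z gives the same grasp; the last joint's range is limited). The gripper opens to 85 mm and grips with 20 to 120 N. Pads are 22 mm wide; open, the fingers measure 114 mm over their backs; the gripper's body (76 mm by 85 mm) begins 54 mm behind the grasp point. The pads swing forward as they close: fully open they stand 13 mm farther back than shut.
Start: joints at [-67.036, 4.979, 10.078, 95.1, 0, 90], TCP at [0.215, -0.506, 0.405] pointing down, gripper open.
Joint ranges: [-179.16, 179.16], [-48.56, 103.87], [-65.8, 70.77], [-126.05, 130.52], [-82.76, 87.17], [-180, 180]. Speed limits (degrees/s): [127.2, 127.2, 147.25, 180, 180, 180].

## Interface

Orientations are given as [roll, pitch, yaw] about the fixed x, y, z axes, in that order (R = Rz(yaw) Ry(pitch) Rx(roll)).
In Python, from workcell import monitor, camera, get_calibration, bot gives the robot as it stands.
- The arm moves only by the tool carry_out, never from a script. Its argument "targets" is text: rows parted by semicolons, each of 7 numbers parted by spaces: the shift along the tool's x, y, z in units of 0.04 m (1.0 is 0.04 m), then the turn, a rotation vector about the tool's x, y, z in units of 0.1 rad (1.0 is 0.1 rad), then the opening, from -1 (shut) to 1 (fully open), so that 0 is half open. A call has exactly 8 rows; each row shifts and turns the commanded pose from where the row before left it, along the tool's axes as they then stand; what a row does not reach is not made up. A row lasts 1/12 s, in which the tool goes at most 41.7 mm and 7.16 degrees, less where a joint would pass 70% of its speed; a pose out of reach is approached as far as the arm can. A call with a number of a shift or a turn outside -1 to 1 is refused whole. A call with a gripper value outside its range is refused whole. The fingers move at their own pace and stop on an object; "newtons" is the grip in N (left out, the last holds). Time passes only in rows, so rows that do not move let the fingers close, or fill a call up. It gives the time, the measured TCP pose, the force, the opening and the grip force at its end, in the units of the state.
- monitor.get_obs(): the state, without advancing time (a new reading comes with each control period).
- camera(name): name is "side" or "top" or "wrist"; returns the picture (420x560x3 uint8, red, green, blue); there is no depth.
- get_calibration(name): a dict with "fx", "fy", "cx", "cy" (pixels), "D" ([k1, k2, p1, p2, k3] as OpenCV has them; the pictures are not rectified), "view" (4x4, takes a point from world to camera coordinates). Camera axes: x right, y down, z forward; pixel columns grow to the right and rows downward; lengths in m; the calibration is good to about 2 mm. A picture is of the moment at which its call begins: read the wrist's pose just before it. get_calibration takes no time and is no camera call; for the wrist camera it gives the pose at the moment of the call.
- bot.job_done(): hands the job in; it is judged then, once.
The state is a dict: "time": time; "q": joint angles; "qd": joint speeds; "joint_efforts": joint torques, N m; "ee_pos": TCP position; "tcp_rot": TCP orientation; "wrist_force": force on the tool from outside, world axes, zero at the start; "torque": the same for the moment, N m; "opening": finger opening in m; "grasp_force": force on a finger pad.
Only numpy, scipy, OpenCV 4.12 (cv2) and the standard library are available. Lean on these libraries where they do the work, as an engineer would, in place of code of your own. Each camera call takes 0.05 s, during which the arm holds its last target. There are 200 camera calls.

## Working session

There is one attempt and no reset: what is moved stays moved. The work goes in short steps, Python scripts to look and compute and a tool call to move; the robot and the scene stay as the last step left them, time stands still between calls to the robot, and variables do not carry over. Pictures are saved under pics/ and viewed, at most 10 in all, crops included, and the job is handed in when it is done.

Besides the shell and the picture viewer there is one more tool, called after "Call:" as a command line: name --argument value ..., lists and objects as JSON in quotes. carry_out: Moves the arm, as the interface text tells. Shifts and turns lie within -1 to 1; 1 stands for 0.04 m of shift or 0.1 rad of turn. Its arguments: {"type":"object","properties":{"targets":{"type":"string"},"newtons":{"type":"number"}},"required":["targets"]}

```bash
ls; mkdir -p pics; python3 - <<'E'
from workcell import monitor, camera, get_calibration, bot
import cv2, numpy as np
print(monitor.get_obs())
ims=[]
for n in("side","top"):
    im=camera(n); cv2.imwrite(f"pics/{n}0.png",cv2.resize(im[:,:,::-1],(784,588),interpolation=cv2.INTER_CUBIC))
    np.save(f"pics/{n}0.npy",im); c=get_calibration(n); print(n,c)
E
```

```text
pics
{'time': 0.0, 'q': array([-6.70369899e+01,  5.01172801e+00,  1.00344185e+01,  9.50978713e+01,
       -1.26093343e-03,  9.00017217e+01]), 'qd': array([0.08306613, 0.10160539, 0.0552679 , 0.05434443, 0.04829346,
       0.01268963]), 'joint_efforts': array([-1.11119720e-03, -5.20384741e+01,  4.64808118e+01,  1.63058803e-02,
       -7.17240232e-05,  1.01935953e-05]), 'ee_pos': array([ 0.21457738, -0.50642767,  0.40397656]), 'tcp_rot': array([-1.79924819e+02,  1.26319142e-03,  2.29612901e+01]), 'wrist_force': array([ 0.16123928, -0.39639891,  1.05521811]), 'torque': array([-0.00437407,  0.07801456,  0.00093333]), 'grasp_force': 0.0, 'opening': 0.08560154477897798}
side {'fx': 409.3150205889522, 'fy': 409.3150205889522, 'cx': 272.19476164664724, 'cy': 212.55127310490937, 'D': array([0.04332385, 0.        , 0.        , 0.        , 0.        ]), 'view': array([[-0.98978984, -0.14127815, -0.01888263,  0.53184238],
       [-0.05188654,  0.48052364, -0.87544549,  0.06597381],
       [ 0.13275487, -0.8655273 , -0.48294786,  1.08153552],
       [ 0.        ,  0.        ,  0.        ,  1.        ]])}
top {'fx': 468.2288348605312, 'fy': 468.2288348605312, 'cx': 289.6042969701761, 'cy': 203.2746437881574, 'D': array([-0.03647301,  0.        ,  0.        ,  0.        ,  0.        ]), 'view': array([[-0.02440489, -0.99968858, -0.00521001,  0.09235552],
       [-0.99576248,  0.0247706 , -0.08856352,  0.54430055],
       [ 0.08866499,  0.00302655, -0.99605691,  1.28798524],
       [ 0.        ,  0.        ,  0.        ,  1.        ]])}
```

View pics/side0.png

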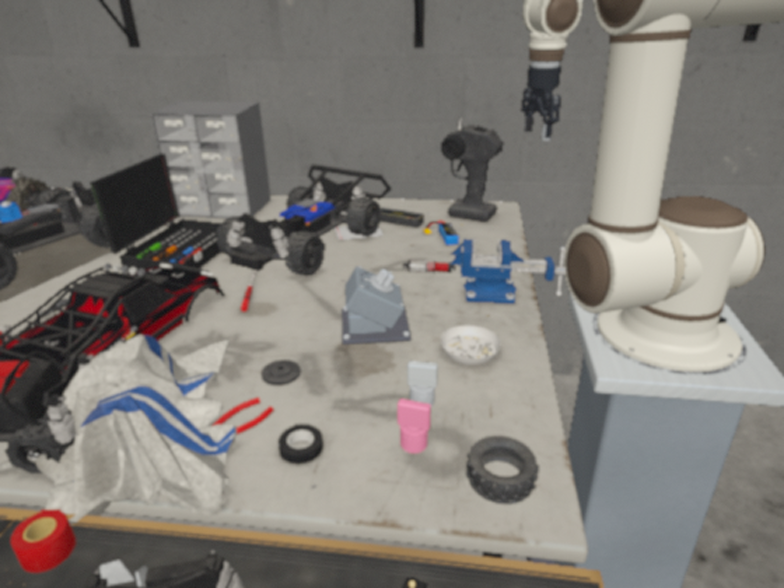

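View pics/top0.png

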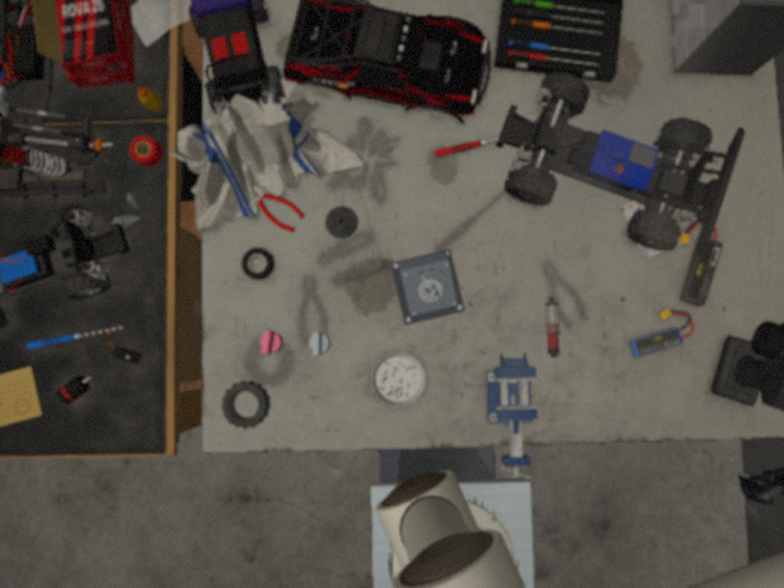

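The side view shows the grey key at (422,382) and a pink look-alike at (414,425). In the top view they are at (318,343) and (270,342). The stand is at (430,288) top and (375,300) side. Only the grey key fits, because the pink one is ruled out. I'll confirm it in an enlarged composite.

```bash
cat > h.py <<'E'
import numpy as np, cv2
from workcell import monitor, camera, get_calibration, bot
from scipy.spatial.transform import Rotation as R
def ray(c,uv):
    K=np.array([[c['fx'],0,c['cx']],[0,c['fy'],c['cy']],[0,0,1.]])
    p=cv2.undistortPoints(np.array([[uv]],float),K,np.array(c['D']))[0,0]
    V=np.array(c['view']); d=V[:3,:3].T@np.array([p[0],p[1],1]); return -V[:3,:3].T@V[:3,3], d
def onz(c,uv,z):
    o,d=ray(c,uv); return o+d*(z-o[2])/d[2]
def proj(c,P):
    K=np.array([[c['fx'],0,c['cx']],[0,c['fy'],c['cy']],[0,0,1.]]);V=np.array(c['view'])
    return cv2.projectPoints(np.atleast_2d(np.array(P,float)),cv2.Rodrigues(V[:3,:3])[0],V[:3,3],K,np.array(c['D']))[0][:,0]
def tri(c1,u1,c2,u2):
    A=[];b=[]
    for c,u in((c1,u1),(c2,u2)):
        o,d=ray(c,u);d/=np.linalg.norm(d);M=np.eye(3)-np.outer(d,d);A.append(M);b.append(M@o)
    return np.linalg.lstsq(np.vstack(A),np.hstack(b),rcond=None)[0]
E
python3 - <<'E'
from h import *
t=np.load('pics/top0.npy');s=np.load('pics/side0.npy')
def cr(im,x,y,w,h):
    return cv2.resize(im[y:y+h,x:x+w,::-1],(400,300),interpolation=cv2.INTER_CUBIC)
a=np.vstack([np.hstack([cr(t,180,225,64,48),cr(t,275,174,64,48)]),np.hstack([cr(s,265,250,96,72),cr(s,232,182,80,60)])])
cv2.imwrite('pics/comp.png',a)
E
```

```text
(no output)
```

View pics/comp.png

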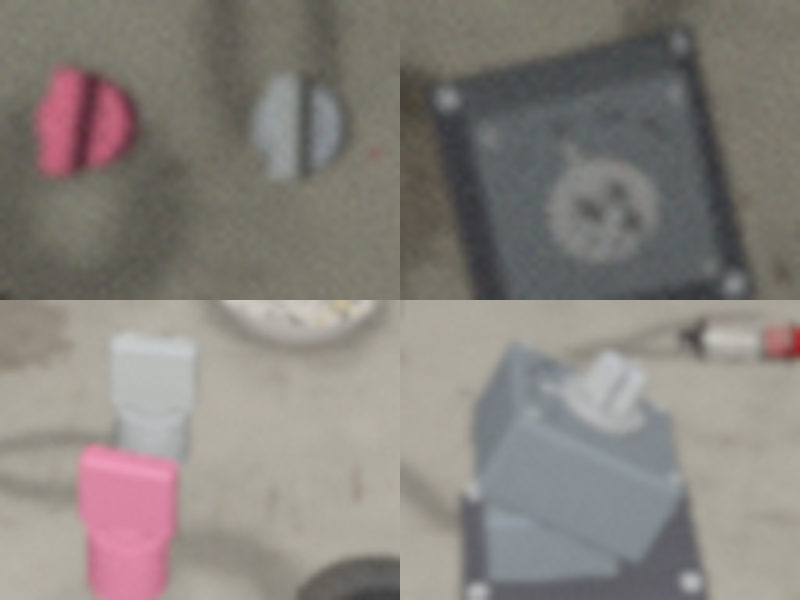

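```bash
python3 - <<'E'
from h import *
T=get_calibration('top');S=get_calibration('side')
ct=lambda x,y:(180+x/6.25,225+y/6.25)
st=lambda x,y:(275+(x-400)/6.25,174+y/6.25)
cs=lambda x,y:(265+x/400*96,250+(y-300)/400*96)
ss=lambda x,y:(232+(x-400)/5,182+(y-300)/5)
np.set_printoptions(precision=4,suppress=True)
print('wing top c',onz(T,ct(286,128),.074),'ends',onz(T,ct(288,76),.074),onz(T,ct(283,182),.074),'hub c',onz(T,ct(300,127),.034))
print('side wing corners',onz(S,cs(113,336),.074),onz(S,cs(195,342),.074))
for p in((448,98),(680,42),(735,285)): print('bolt',onz(T,st(*p),.012))
for p in((475,490),(478,590),(690,580)): print('boltS',onz(S,ss(*p),.012))
print('collar tri',tri(T,st(603,212),S,ss(603,392)), 'stub tip',tri(T,st(609,203),S,ss(618,368)))
print('ptr tip tri',tri(T,st(570,150),S,ss(545,387)))
W=get_calibration('wrist');print(W)
o=monitor.get_obs(); Rt=R.from_euler('xyz',o['tcp_rot'],degrees=True).as_matrix()
V=W['view'];print('cam in tool',Rt.T@(-V[:3,:3].T@V[:3,3]-o['ee_pos']),'\n',V[:3,:3]@Rt)
E
```

```text
wing top c [0.4327 0.2526 0.074 ] ends [0.455  0.2514 0.074 ] [0.4097 0.2542 0.074 ] hub c [0.4331 0.252  0.034 ]
side wing corners [0.4561 0.2543 0.074 ] [0.4136 0.2547 0.074 ]
bolt [0.5867 0.0976 0.012 ]
bolt [ 0.6097 -0.0084  0.012 ]
bolt [ 0.4986 -0.0299  0.012 ]
boltS [ 0.6101 -0.0056  0.012 ]
boltS [0.5881 0.0973 0.012 ]
boltS [0.4792 0.0753 0.012 ]
collar tri [0.5281 0.032  0.098 ] stub tip [0.5255 0.0293 0.1113]
ptr tip tri [0.5552 0.0456 0.1063]
{'fx': 320.0372878974289, 'fy': 320.0372878974289, 'cx': 282.2948800410662, 'cy': 210.39188025314883, 'D': array([-0.0479,  0.    ,  0.    ,  0.    ,  0.    ]), 'view': array([[ 0.3908, -0.9205, -0.001 , -0.5496],
       [-0.8738, -0.3713,  0.3139, -0.0416],
       [-0.2894, -0.1218, -0.9494,  0.3803],
       [ 0.    ,  0.    ,  0.    ,  1.    ]])}
cam in tool [ 0.0803 -0.      0.0305] 
 [[ 0.0006  1.     -0.0001]
 [-0.9494  0.0006 -0.3139]
 [-0.3139  0.0003  0.9494]]
```

```bash
cat >> h.py <<'E'
np.set_printoptions(precision=4,suppress=True)
def cur():
    o=monitor.get_obs(); return np.array(o['ee_pos']),R.from_euler('xyz',o['tcp_rot'],degrees=True).as_matrix(),o
YAW=np.radians(11.8)
def face(yaw=YAW):
    n=np.array([-.5*np.cos(yaw),-.5*np.sin(yaw),np.sqrt(.75)]);v=np.array([-np.sin(yaw),np.cos(yaw),0]);return np.cross(v,n),v,n
def toolface(phi,yaw=YAW):  # tool z=-n, tool x = upslope turned clockwise by phi deg (seen on face)
    u,v,n=face(yaw); return np.column_stack([u,-v,-n])@R.from_rotvec([0,0,np.radians(phi)]).as_matrix()
def down(yaw): return R.from_euler('xyz',[180,0,yaw],degrees=True).as_matrix()
def plan(p,Rt,N,start=None):
    p0,R0=(cur()[:2] if start is None else start)
    w=R.from_matrix(R0.T@Rt).as_rotvec()/N; M=np.zeros((3,3)); A=np.eye(3); r=R.from_rotvec(w).as_matrix()
    for _ in range(N): M+=A; A=A@r
    d=np.linalg.solve(M,R0.T@(np.asarray(p)-p0))
    print(N,'rows:',np.round(np.r_[d/.04,w/.1],3),'max|.|',abs(np.r_[d/.04,w/.1]).max())
E
python3 - <<'E'
from h import *
u,v,n=face(); c=np.array([.528,.032,.098])
plan(c+.27*n,toolface(0),16)
E
```

```text
16 rows: [ 0.478 -0.677  0.232 -0.033  0.326  0.119] max|.| 0.6767228212500557
```

Call:
carry_out --targets "0.478 -0.677 0.232 -0.033 0.326 0.119 1;0.478 -0.677 0.232 -0.033 0.326 0.119 1;0.478 -0.677 0.232 -0.033 0.326 0.119 1;0.478 -0.677 0.232 -0.033 0.326 0.119 1;0.478 -0.677 0.232 -0.033 0.326 0.119 1;0.478 -0.677 0.232 -0.033 0.326 0.119 1;0.478 -0.677 0.232 -0.033 0.326 0.119 1;0.478 -0.677 0.232 -0.033 0.326 0.119 1"

```text
time: 0.77
ee_pos: [0.2885, -0.2465, 0.346]
tcp_rot: [179.2, -15.1, 17.5]
wrist_force: [1.7, 0.1, 0.0]
opening: 0.0858
grasp_force: 0.0
```

Call:
carry_out --targets "0.478 -0.677 0.232 -0.033 0.326 0.119 1;0.478 -0.677 0.232 -0.033 0.326 0.119 1;0.478 -0.677 0.232 -0.033 0.326 0.119 1;0.478 -0.677 0.232 -0.033 0.326 0.119 1;0.478 -0.677 0.232 -0.033 0.326 0.119 1;0.478 -0.677 0.232 -0.033 0.326 0.119 1;0.478 -0.677 0.232 -0.033 0.326 0.119 1;0.478 -0.677 0.232 -0.033 0.326 0.119 1"

```text
time: 1.43
ee_pos: [0.3962, 0.0064, 0.3316]
tcp_rot: [179.9, -30.1, 11.8]
wrist_force: [1.2, -1.0, -0.6]
opening: 0.0854
grasp_force: 0.0
```

Call:
carry_out --targets "0 0 0 0 0 0 1;0 0 0 0 0 0 1;0 0 0 0 0 0 1;0 0 0 0 0 0 1;0 0 0 0 0 0 1;0 0 0 0 0 0 1;0 0 0 0 0 0 1;0 0 0 0 0 0 1"

```text
time: 2.1
ee_pos: [0.3962, 0.0039, 0.3317]
tcp_rot: [179.9, -30.0, 11.8]
wrist_force: [-0.3, -0.7, -0.0]
opening: 0.0854
grasp_force: 0.0
```

```bash
python3 - <<'E'
from h import *
p,Rt,o=cur(); print(o['time'],p,o['tcp_rot'],o['q'])
c=get_calibration('wrist'); im=camera('wrist'); np.save('pics/w1.npy',im); np.save('pics/w1c.npy',c,allow_pickle=True)
cc=proj(c,[.528,.032,.098])[0]; print(cc)
x,y=int(cc[0])-80,int(cc[1])-60
print(x,y); cv2.imwrite('pics/w1.png',cv2.resize(im[y:y+120,x:x+160,::-1],(800,600),interpolation=cv2.INTER_CUBIC))
E
```

```text
2.1 [0.3962 0.0039 0.3317] [179.8848 -29.9864  11.7511] [ -1.2074 -35.914  -33.9472  62.5935   6.3221 168.7309]
[280.7724 212.1127]
200 152
```

View pics/w1.png

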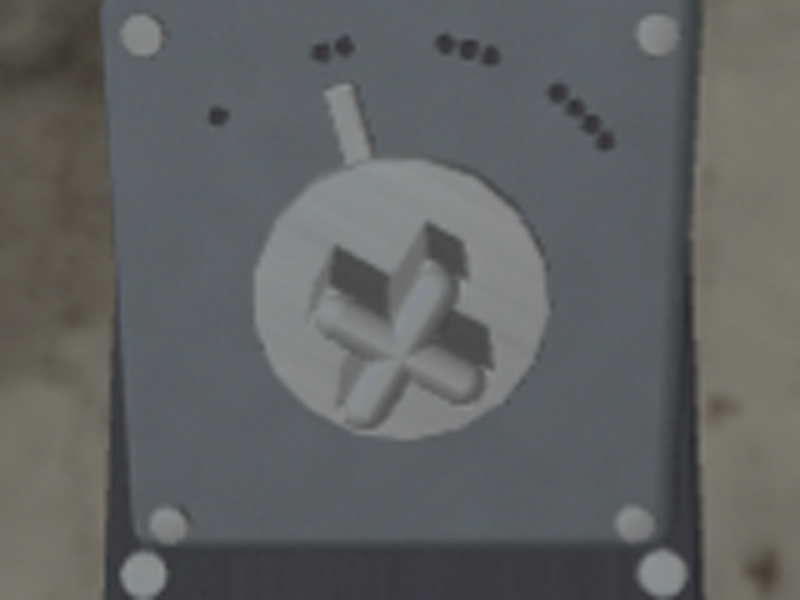

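The wrist crop shows the stub tip centre at (400,357) and the collar centre at about (401,298). The pointer tip is at (341,87), near the two dots. The dot groups are at (218,117), (332,50), (468,49) and (582,118).

```bash
python3 - <<'E'
from h import *
from scipy.optimize import least_squares
c=np.load('pics/w1c.npy',allow_pickle=True).item()
T=get_calibration('top')
px=lambda a:np.array(a,float)/5+[200,152]
dots=px([(218,117),(332,50),(468,49),(582,118)]); tip=px([(400,357)]); ptr=px([(341,87)])
teeth=px([(441,267),(478,388),(357,418),(322,305)])
ext=np.array([253/5+200,549/5+200,157/5+152,440/5+152])
t=np.linspace(0,2*np.pi,181)
def res(q,full=False):
    s=q[:3];u,v,n=face(q[3]);h,th,tt=q[4:7]
    P=lambda r,a,z:s+r*(np.cos(a)*u-np.sin(a)*v)+z*n   # a clockwise from upslope
    d=proj(c,[P(.041,np.radians(a),-h) for a in(-45,-15,15,45)])-dots
    e=proj(c,[P(.024,a,0) for a in t]); e=np.array([e[:,0].min(),e[:,0].max(),e[:,1].min(),e[:,1].max()])-ext
    tp=proj(c,[P(0,0,.024)])-tip
    pt=proj(c,[P(.036,th-np.pi/4,-.003)])-ptr
    te=proj(c,[P(.0135,tt+k*np.pi/2,.0225) for k in range(4)])-teeth
    r=np.concatenate([d.ravel(),e,tp.ravel(),pt.ravel(),te.ravel()])
    return r if full else np.r_[r,(q[4]-.006)/.01,(q[3]-YAW)/.03]
f=least_squares(res,[.528,.032,.098,YAW,.006,.5,.5])
print(f.x,'yaw',np.degrees(f.x[3]),'theta',np.degrees(f.x[5]),'tooth',np.degrees(f.x[6]));print(res(f.x,True).round(2))
# key plan: view
plan([.43+0.0,.253,.36],down(179),16)
E
```

```text
[0.5293 0.0329 0.0913 0.2055 0.0056 0.5208 0.4988] yaw 11.774171699708836 theta 29.840493104832206 tooth 28.58004216319524
[ 0.21 -0.01  0.19  0.16 -0.12  0.36 -0.1  -0.22 -0.12 -0.11 -0.31 -0.77
 -0.05 -1.08 -0.14 -0.53  0.54  1.03  0.17  0.09  0.04  0.74 -0.53  0.41]
16 rows: [ 0.559  0.091  0.127  0.473 -0.051 -1.766] max|.| 1.7662414827142938
```

```bash
python3 - <<'E'
from h import *
plan([.432,.253,.35],down(178),32)
E
```

```text
32 rows: [ 0.274  0.055  0.069  0.235 -0.028 -0.878] max|.| 0.8779757919532994
```

Call:
carry_out --targets "0.274 0.055 0.069 0.235 -0.028 -0.878 1;0.274 0.055 0.069 0.235 -0.028 -0.878 1;0.274 0.055 0.069 0.235 -0.028 -0.878 1;0.274 0.055 0.069 0.235 -0.028 -0.878 1;0.274 0.055 0.069 0.235 -0.028 -0.878 1;0.274 0.055 0.069 0.235 -0.028 -0.878 1;0.274 0.055 0.069 0.235 -0.028 -0.878 1;0.274 0.055 0.069 0.235 -0.028 -0.878 1"

```text
time: 2.82
ee_pos: [0.4789, 0.0332, 0.3553]
tcp_rot: [169.4, -24.6, 57.2]
wrist_force: [-0.7, -0.5, 0.8]
opening: 0.0854
grasp_force: 0.0
```

Call:
carry_out --targets "0.274 0.055 0.069 0.235 -0.028 -0.878 1;0.274 0.055 0.069 0.235 -0.028 -0.878 1;0.274 0.055 0.069 0.235 -0.028 -0.878 1;0.274 0.055 0.069 0.235 -0.028 -0.878 1;0.274 0.055 0.069 0.235 -0.028 -0.878 1;0.274 0.055 0.069 0.235 -0.028 -0.878 1;0.274 0.055 0.069 0.235 -0.028 -0.878 1;0.274 0.055 0.069 0.235 -0.028 -0.878 1"

```text
time: 3.48
ee_pos: [0.5213, 0.1118, 0.3691]
tcp_rot: [166.2, -14.4, 98.7]
wrist_force: [-0.5, 0.1, 0.2]
opening: 0.0858
grasp_force: 0.0
```

Call:
carry_out --targets "0.274 0.055 0.069 0.235 -0.028 -0.878 1;0.274 0.055 0.069 0.235 -0.028 -0.878 1;0.274 0.055 0.069 0.235 -0.028 -0.878 1;0.274 0.055 0.069 0.235 -0.028 -0.878 1;0.274 0.055 0.069 0.235 -0.028 -0.878 1;0.274 0.055 0.069 0.235 -0.028 -0.878 1;0.274 0.055 0.069 0.235 -0.028 -0.878 1;0.274 0.055 0.069 0.235 -0.028 -0.878 1"

```text
time: 4.15
ee_pos: [0.5022, 0.2, 0.3668]
tcp_rot: [170.6, -4.7, 138.3]
wrist_force: [0.8, -0.3, -1.3]
opening: 0.0855
grasp_force: 0.0
```

Call:
carry_out --targets "0.274 0.055 0.069 0.235 -0.028 -0.878 1;0.274 0.055 0.069 0.235 -0.028 -0.878 1;0.274 0.055 0.069 0.235 -0.028 -0.878 1;0.274 0.055 0.069 0.235 -0.028 -0.878 1;0.274 0.055 0.069 0.235 -0.028 -0.878 1;0.274 0.055 0.069 0.235 -0.028 -0.878 1;0.274 0.055 0.069 0.235 -0.028 -0.878 1;0.274 0.055 0.069 0.235 -0.028 -0.878 1"

```text
time: 4.82
ee_pos: [0.4313, 0.2533, 0.3497]
tcp_rot: [-179.9, 0.0, 178.3]
wrist_force: [-0.8, -0.0, 0.4]
opening: 0.0851
grasp_force: 0.0
```

Call:
carry_out --targets "0 0 0 0 0 0 1;0 0 0 0 0 0 1;0 0 0 0 0 0 1;0 0 0 0 0 0 1;0 0 0 0 0 0 1;0 0 0 0 0 0 1;0 0 0 0 0 0 1;0 0 0 0 0 0 1"

```text
time: 5.48
ee_pos: [0.4317, 0.2529, 0.3499]
tcp_rot: [-180.0, 0.0, 178.0]
wrist_force: [-0.6, -0.4, 0.0]
opening: 0.0855
grasp_force: 0.0
```

```bash
python3 - <<'E'
from h import *
p,Rt,o=cur(); print(o['time'],p,o['tcp_rot'],o['q'])
c=get_calibration('wrist'); im=camera('wrist'); np.save('pics/w2.npy',im); np.save('pics/w2c.npy',c,allow_pickle=True)
cc=proj(c,[.432,.253,.06])[0]; print(cc)
x,y=max(0,int(cc[0])-80),max(0,int(cc[1])-60)
print(x,y); cv2.imwrite('pics/w2.png',cv2.resize(im[y:y+120,x:x+160,::-1],(800,600),interpolation=cv2.INTER_CUBIC))
E
```

```text
5.4833 [0.4317 0.2529 0.3499] [-179.9523    0.0399  178.0032] [30.3749 -2.6068 -3.702  88.8967 -0.0616 32.3717]
[282.8433 205.1061]
202 145
```

View pics/w2.png

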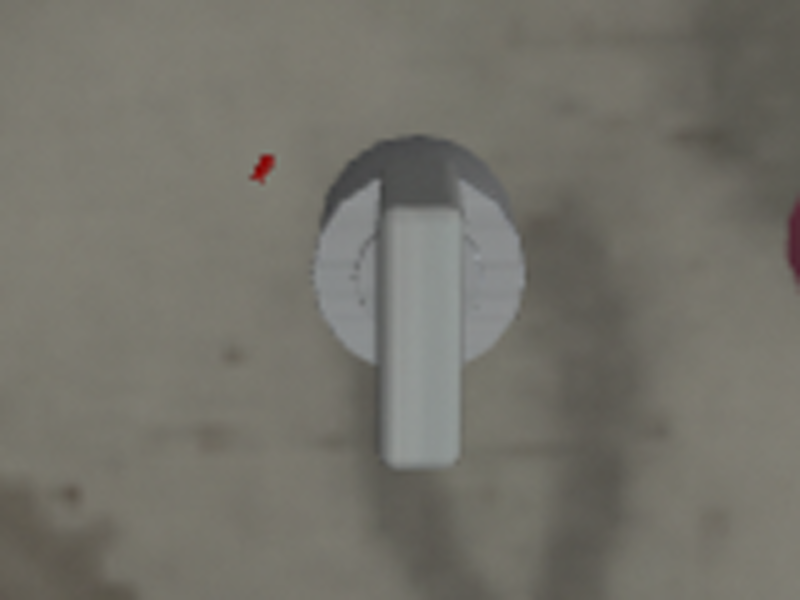

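The crop shows the grey key. Its wing is aligned with the tool x axis, with the top far end at (421,207) and the near end at (421,467).

```bash
python3 - <<'E'
from h import *
c=np.load('pics/w2c.npy',allow_pickle=True).item()
px=lambda x,y:(202+x/5,145+y/5)
a=onz(c,px(422,207),.074);b=onz(c,px(421,467),.074);print(a,b,np.linalg.norm(a-b),(a+b)/2,np.degrees(np.arctan2(*(a-b)[1::-1])))
print('hub',onz(c,px(313,275),.034),onz(c,px(525,275),.034))
m=(a+b)/2
plan([m[0],m[1],.213],down(178),8)
E
```

```text
[0.4123 0.2565 0.074 ] [0.4567 0.255  0.074 ] 0.044461184340788704 [0.4345 0.2557 0.074 ] 178.0590964883512
hub [0.4346 0.236  0.034 ] [0.4359 0.2753 0.034 ]
8 rows: [-0.008  0.009  0.428 -0.001  0.001  0.   ] max|.| 0.42796543695090655
```

Call:
carry_out --targets "-0.01 0.01 0.43 0 0 0 1;-0.01 0.01 0.43 0 0 0 1;-0.01 0.01 0.43 0 0 0 1;-0.01 0.01 0.43 0 0 0 1;-0.01 0.01 0.43 0 0 0 1;-0.01 0.01 0.43 0 0 0 1;-0.01 0.01 0.43 0 0 0 1;-0.01 0.01 0.41 0 0 0 1"

```text
time: 6.2
ee_pos: [0.4349, 0.2559, 0.2122]
tcp_rot: [-179.9, 0.0, 178.0]
wrist_force: [0.4, 0.4, -0.8]
opening: 0.0857
grasp_force: 0.0
```

Call:
carry_out --targets "0 0 0 0 0 0 1;0 0 0 0 0 0 0;0 0 0 0 0 0 -0.4;0 0 0 0 0 0 -0.6;0 0 0 0 0 0 -1;0 0 0 0 0 0 -1;0 0 0 0 0 0 -1;0 0 0 0 0 0 -1" --newtons 70

```text
time: 6.87
ee_pos: [0.4351, 0.2561, 0.2137]
tcp_rot: [-180.0, 0.1, 178.0]
wrist_force: [-1.4, -0.9, 4.2]
opening: 0.0134
grasp_force: 68.4
```

Call:
carry_out --targets "0 0 0 0 0 0 -1;0 0 0 0 0 0 -1;0 0 0 0 0 0 -1;0 0 0 0 0 0 -1;0 0 0 0 0 0 -1;0 0 0 0 0 0 -1;0 0 0 0 0 0 -1;0 0 0 0 0 0 -1"

```text
time: 7.53
ee_pos: [0.4351, 0.2561, 0.2137]
tcp_rot: [-180.0, 0.1, 178.0]
wrist_force: [-0.4, 0.1, 4.8]
opening: 0.013
grasp_force: 68.6
```

```bash
python3 - <<'E'
from h import *
p,Rt,o=cur(); print(o['time'],p,o['tcp_rot'],o['opening'],o['grasp_force'])
np.save('grasp.npy',np.array([*p,*o['tcp_rot']]))
key=np.array([.4348,.2557,0]); print('foot in tool',Rt.T@(key-p))
plan(p+[0,0,.15],Rt,8)
S=np.array([.5293,.0329,.0913]);u,v,n=face()
for ph in(-61,-151):
  plan(S+n*(.213+.06),toolface(ph),24,(p+[0,0,.15],Rt))
E
```

```text
7.5333 [0.4351 0.2561 0.2137] [-179.9801    0.0837  178.0369] 0.012956187199232139 68.64798903465271
foot in tool [ 0.0006 -0.0003  0.2137]
8 rows: [-0.001 -0.    -0.469  0.     0.     0.   ] max|.| 0.4687494721398614
24 rows: [-0.206 -0.229 -0.031 -0.23  -0.1    0.746] max|.| 0.7457185398184407
24 rows: [ 0.005 -0.268  0.007 -0.08  -0.203  0.108] max|.| 0.268338541426809
```

Call:
carry_out --targets "0 0 -0.3 0 0 0 -1;0 0 -0.55 0 0 0 -1;0 0 -0.55 0 0 0 -1;0 0 -0.55 0 0 0 -1;0 0 -0.55 0 0 0 -1;0 0 -0.55 0 0 0 -1;0 0 -0.4 0 0 0 -1;0 0 -0.3 0 0 0 -1"

```text
time: 8.2
ee_pos: [0.4348, 0.256, 0.3653]
tcp_rot: [-180.0, 0.1, 178.0]
wrist_force: [0.6, -0.5, -1.4]
opening: 0.0129
grasp_force: 68.3
```

Call:
carry_out --targets "0.005 -0.268 0.007 -0.08 -0.203 0.108 -1;0.005 -0.268 0.007 -0.08 -0.203 0.108 -1;0.005 -0.268 0.007 -0.08 -0.203 0.108 -1;0.005 -0.268 0.007 -0.08 -0.203 0.108 -1;0.005 -0.268 0.007 -0.08 -0.203 0.108 -1;0.005 -0.268 0.007 -0.08 -0.203 0.108 -1;0.005 -0.268 0.007 -0.08 -0.203 0.108 -1;0.005 -0.268 0.007 -0.08 -0.203 0.108 -1"

```text
time: 8.87
ee_pos: [0.4271, 0.1702, 0.3581]
tcp_rot: [176.0, 9.2, 172.7]
wrist_force: [-0.3, -0.5, -0.9]
opening: 0.0132
grasp_force: 68.4
```

Call:
carry_out --targets "0.005 -0.268 0.007 -0.08 -0.203 0.108 -1;0.005 -0.268 0.007 -0.08 -0.203 0.108 -1;0.005 -0.268 0.007 -0.08 -0.203 0.108 -1;0.005 -0.268 0.007 -0.08 -0.203 0.108 -1;0.005 -0.268 0.007 -0.08 -0.203 0.108 -1;0.005 -0.268 0.007 -0.08 -0.203 0.108 -1;0.005 -0.268 0.007 -0.08 -0.203 0.108 -1;0.005 -0.268 0.007 -0.08 -0.203 0.108 -1"

```text
time: 9.53
ee_pos: [0.4137, 0.0862, 0.3466]
tcp_rot: [170.8, 17.9, 166.6]
wrist_force: [-0.1, -0.3, -1.4]
opening: 0.0132
grasp_force: 68.4
```

```bash
python3 - <<'E'
from h import *
p,Rt,o=cur(); print(o['time'],p,o['tcp_rot'],o['q'],o['grasp_force'],o['opening'])
S=np.array([.5293,.0329,.0913]);u,v,n=face()
F=np.array([.0006,-.0003,.2137]); Rg=toolface(-151)
plan(S+n*.06-Rg@F,Rg,12)
E
```

```text
9.5333 [0.4137 0.0862 0.3466] [170.8005  17.8903 166.5608] [ 11.5167 -25.7974 -24.3974  71.3748   0.9741  23.6769] 68.44617247581482 0.013210103813952044
12 rows: [ 0.002 -0.177  0.003 -0.053 -0.136  0.072] max|.| 0.17723657396293788
```

Call:
carry_out --targets "0.003 -0.266 0.005 -0.08 -0.204 0.108 -1;0.003 -0.266 0.005 -0.08 -0.204 0.108 -1;0.003 -0.266 0.005 -0.08 -0.204 0.108 -1;0.003 -0.266 0.005 -0.08 -0.204 0.108 -1;0.003 -0.266 0.005 -0.08 -0.204 0.108 -1;0.003 -0.266 0.005 -0.08 -0.204 0.108 -1;0.003 -0.266 0.005 -0.08 -0.204 0.108 -1;0.003 -0.266 0.005 -0.08 -0.204 0.108 -1"

```text
time: 10.2
ee_pos: [0.3959, 0.0049, 0.3285]
tcp_rot: [164.4, 26.0, 159.2]
wrist_force: [0.0, -0.2, -0.7]
opening: 0.0131
grasp_force: 68.5
```

Call:
carry_out --targets "0 0 0 0 0 0 -1;0 0 0 0 0 0 -1;0 0 0 0 0 0 -1;0 0 0 0 0 0 -1;0 0 0 0 0 0 -1;0 0 0 0 0 0 -1;0 0 0 0 0 0 -1;0 0 0 0 0 0 -1"

```text
time: 10.87
ee_pos: [0.3964, 0.0058, 0.3288]
tcp_rot: [164.4, 25.9, 159.3]
wrist_force: [0.5, -0.5, -1.7]
opening: 0.013
grasp_force: 68.6
```

```bash
cat >> h.py <<'E'
S=np.array([.5293,.0329,.0913]);U,Vv,Nn=face();F=np.array([.0006,-.0003,.2137])
def foot(): # foot rel. seat in face axes mm (u,left,n), tool phi deg
    p,Rt,o=cur(); f=p+Rt@F-S
    A=toolface(0).T@Rt; r=R.from_matrix(A).as_euler('ZYX',degrees=True)
    print('t',o['time'],'foot u,v,n mm',1e3*np.array([f@U,f@Vv,f@Nn]),'phi,tilts',r,'force face',np.array([o['wrist_force']@x for x in(U,Vv,Nn)]),'torque n',o['torque']@Nn,'grip',o['grasp_force'],o['opening'],'q6',o['q'][5])
E
python3 - <<'E'
from h import *
foot()
Rg=toolface(-151); plan(S+Nn*.06-Rg@F,Rg,1)
c=get_calibration('wrist');im=camera('wrist'); sd=camera('side')
a=cv2.resize(im[:,:,::-1],(480,360)); b=cv2.resize(sd[160:256,210:338,::-1],(480,360),interpolation=cv2.INTER_CUBIC)
a=cv2.resize(im[120:300,180:420,::-1],(400,300));b=cv2.resize(sd[160:250,222:342,::-1],(400,300),interpolation=cv2.INTER_CUBIC)
cv2.imwrite('pics/c3.png',np.hstack([a,b])); np.save('pics/w3.npy',im);np.save('pics/w3c.npy',c,allow_pickle=True);np.save('pics/s3.npy',sd)
E
```

```text
t 10.8667 foot u,v,n mm [ 0.5075  0.7172 59.7597] phi,tilts [-151.0709    0.0265    0.0005] force face [-0.5249 -0.616  -1.6615] torque n -0.00872970256696814 grip 68.59572529792786 0.013030521299970352 q6 17.844150942584914
1 rows: [ 0.005 -0.022 -0.006 -0.    -0.005  0.012] max|.| 0.021894823439382653
```

View pics/c3.png

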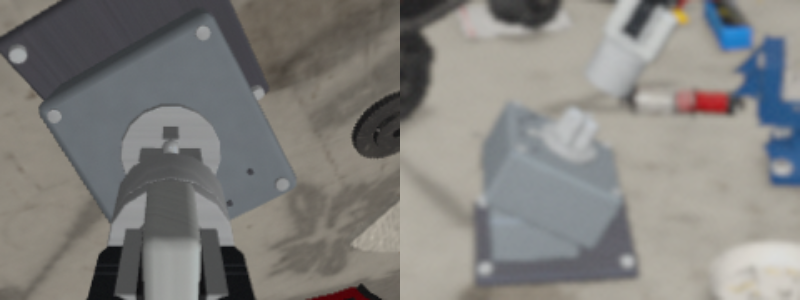

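The wrist crop shows the key aligned with the stub: the tooth and the hub both sit at x≈170. I'll approach.

Call:
carry_out --targets "0.005 -0.022 0.1 0 -0.005 0.012 -1;0 0 0.12 0 0 0 -1;0 0 0.12 0 0 0 -1;0 0 0.12 0 0 0 -1;0 0 0.12 0 0 0 -1;0 0 0.1 0 0 0 -1;0 0 0.1 0 0 0 -1;0 0 0.04 0 0 0 -1"

```text
time: 11.63
ee_pos: [0.4122, 0.0083, 0.2993]
tcp_rot: [164.4, 25.9, 159.2]
wrist_force: [-0.9, 0.1, -1.3]
opening: 0.0132
grasp_force: 68.6
```

Call:
carry_out --targets "0 0 0 0 0 0 -1;0 0 0 0 0 0 -1;0 0 0.04 0 0 0 -1;0 0 0.04 0 0 0 -1;0 0 0.04 0 0 0 -1;0 0 0.04 0 0 0 -1;0 0 0.04 0 0 0 -1;0 0 0 0 0 0 -1"

```text
time: 12.3
ee_pos: [0.416, 0.009, 0.2928]
tcp_rot: [164.4, 25.9, 159.2]
wrist_force: [-0.9, 0.1, -2.1]
opening: 0.0129
grasp_force: 68.6
```

```bash
python3 -c "
from h import *
foot()"
```

```text
t 12.3 foot u,v,n mm [-0.249  -0.191  18.6985] phi,tilts [-150.9779    0.0041    0.0099] force face [-1.8153  0.2663 -1.3877] torque n 0.012113163699574714 grip 68.58086943626404 0.01292569703453348 q6 18.4374963449224
```

Call:
carry_out --targets "0 0 0.05 0 0 0 -1;0 0 0.05 0 0 0 -1;0 0 0.05 0 0 0 -1;0 0 0.05 0 0 0 -1;0 0 0.05 0 0 0 -1;0 0 0.05 0 0 0 -1;0 0 0.05 0 0 0 -1;0 0 0 0 0 0 -1"

```text
time: 12.97
ee_pos: [0.4229, 0.0105, 0.2806]
tcp_rot: [164.4, 25.9, 159.2]
wrist_force: [-0.7, -0.5, -0.8]
opening: 0.0132
grasp_force: 68.6
```

```bash
python3 -c "
from h import *
foot()"
```

```text
t 12.9667 foot u,v,n mm [-0.2639 -0.1649  4.5864] phi,tilts [-150.9787    0.0087    0.0083] force face [-1.1128 -0.3491 -0.333 ] torque n 0.002230321781703076 grip 68.56246948242188 0.01318324105756585 q6 18.639836321965557
```

Sliding freely. Next, a gentle press to the collar.

Call:
carry_out --targets "0 0 0.03 0 0 0 -1;0 0 0.03 0 0 0 -1;0 0 0.02 0 0 0 -1;0 0 0.02 0 0 0 -1;0 0 0.01 0 0 0 -1;0 0 0 0 0 0 -1;0 0 0 0 0 0 -1;0 0 0 0 0 0 -1"

```text
time: 13.63
ee_pos: [0.424, 0.0107, 0.2797]
tcp_rot: [164.4, 26.0, 159.1]
wrist_force: [-33.0, -5.4, 25.8]
opening: 0.013
grasp_force: 74.9
```

```bash
python3 -c "
from h import *
foot()"
```

```text
t 13.6333 foot u,v,n mm [ 0.4383 -0.3918  3.2631] phi,tilts [-150.9635   -0.0562    0.0271] force face [-16.0804   1.482   39.0226] torque n -0.011518433107075557 grip 74.86866474151611 0.012966042736222086 q6 18.69593972151721
```

Call:
carry_out --targets "0 0 -0.025 0 0 0 -1;0 0 -0.025 0 0 0 -1;0 0 0 0 0 0 -1;0 0 0 0 0 0 -1;0 0 0 0 0 0 -1;0 0 0 0 0 0 -1;0 0 0 0 0 0 -1;0 0 0 0 0 0 -1"

```text
time: 14.3
ee_pos: [0.4238, 0.0106, 0.2797]
tcp_rot: [164.4, 26.0, 159.1]
wrist_force: [-10.3, -2.5, 8.6]
opening: 0.0134
grasp_force: 70.6
```

```bash
python3 - <<'E'
from h import *
foot()
im=camera('wrist'); sd=camera('side')
a=cv2.resize(im[150:270,200:360,::-1],(400,300),interpolation=cv2.INTER_CUBIC);b=cv2.resize(sd[180:240,232:312,::-1],(400,300),interpolation=cv2.INTER_CUBIC)
cv2.imwrite('pics/c4.png',np.hstack([a,b]))
T=get_calibration('side')
for dz in(0,.003,.006): print(dz,(proj(T,[S+dz*Nn+.02*(np.cos(a)*U-np.sin(a)*Vv) for a in np.radians([0,90,180,270])])-[232,180])*5+[400,0])
E
```

```text
t 14.3 foot u,v,n mm [ 0.335  -0.3429  3.4125] phi,tilts [-150.977    -0.0535    0.008 ] force face [-4.8573 -0.3319 12.7509] torque n 0.015018412133101022 grip 70.5990207195282 0.013423822206277997 q6 18.670166058896974
0 [[570.6698  98.8144]
 [601.5192  97.0145]
 [636.9026 129.4095]
 [606.4807 131.9362]]
0.003 [[573.3989  94.2667]
 [604.2242  92.5608]
 [639.6759 124.9429]
 [609.2803 127.3751]]
0.006 [[576.1341  89.709 ]
 [606.9351  88.0974]
 [642.4554 120.4665]
 [612.0862 122.8038]]
```

View pics/c4.png

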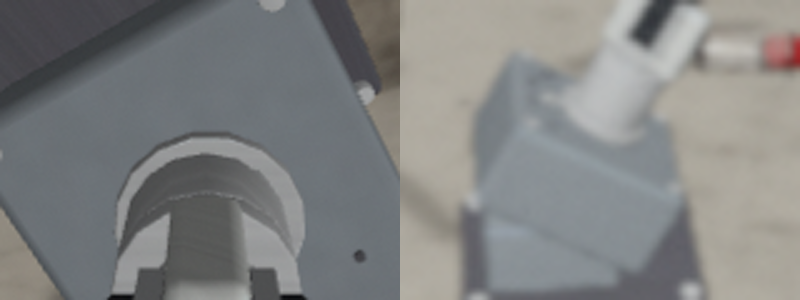

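The key sits flush on the collar: hard contact, with no gap visible. Now I'll turn it clockwise.

Call:
carry_out --targets "0 0 0 0 0 0.3 -1;0 0 0 0 0 0.4 -1;0 0 0 0 0 0.4 -1;0 0 0 0 0 0.4 -1;0 0 0 0 0 0.4 -1;0 0 0 0 0 0.4 -1;0 0 0 0 0 0.4 -1;0 0 0 0 0 0.4 -1" --newtons 90

```text
time: 15.07
ee_pos: [0.4237, 0.0106, 0.2798]
tcp_rot: [157.1, 20.0, 140.8]
wrist_force: [-11.8, -2.0, 8.8]
opening: 0.0128
grasp_force: 88.8
```

Call:
carry_out --targets "0 0 0 0 0 0.4 -1;0 0 0 0 0 0.4 -1;0 0 0 0 0 0.4 -1;0 0 0 0 0 0.4 -1;0 0 0 0 0 0.4 -1;0 0 0 0 0 0.4 -1;0 0 0 0 0 0.4 -1;0 0 0 0 0 0.3 -1"

```text
time: 15.73
ee_pos: [0.4236, 0.0107, 0.2797]
tcp_rot: [152.4, 12.4, 124.1]
wrist_force: [-13.4, -0.6, 9.4]
opening: 0.0127
grasp_force: 88.9
```

Call:
carry_out --targets "0 0 0 0 0 0 -1;0 0 0 0 0 0 -1;0 0 0 0 0 0 -1;0 0 0 0 0 0 -1;0 0 0 0 0 0 -1;0 0 0 0 0 0 -1;0 0 0 0 0 0 -1;0 0 0 0 0 0 -1"

```text
time: 16.4
ee_pos: [0.4236, 0.0107, 0.2797]
tcp_rot: [152.5, 12.4, 124.2]
wrist_force: [-13.1, -1.4, 9.2]
opening: 0.0132
grasp_force: 88.9
```

```bash
python3 - <<'E'
from h import *
foot()
im=camera('top'); sd=camera('side');w=camera('wrist')
c=get_calibration('wrist'); print((proj(c,[S+.036*(np.cos(np.radians(a))*U-np.sin(np.radians(a))*Vv) for a in(0,15,30)])))
a=cv2.resize(im[174:222,285:349,::-1],(400,300),interpolation=cv2.INTER_CUBIC);b=cv2.resize(sd[180:240,232:312,::-1],(400,300),interpolation=cv2.INTER_CUBIC)
cv2.imwrite('pics/c5.png',np.vstack([np.hstack([a,b]),np.hstack([cv2.resize(w[:,:,::-1],(400,300)),a*0])]))
E
```

```text
t 16.4 foot u,v,n mm [0.2321 0.2702 3.4583] phi,tilts [-115.4526   -0.0102   -0.0142] force face [-6.7633  1.2745 14.5153] torque n -0.04429051536848501 grip 88.86047601699829 0.013165955662771915 q6 54.19627594190165
[[331.4971 260.0765]
 [323.1193 270.8732]
 [312.2058 279.3045]]
```

View pics/c5.png

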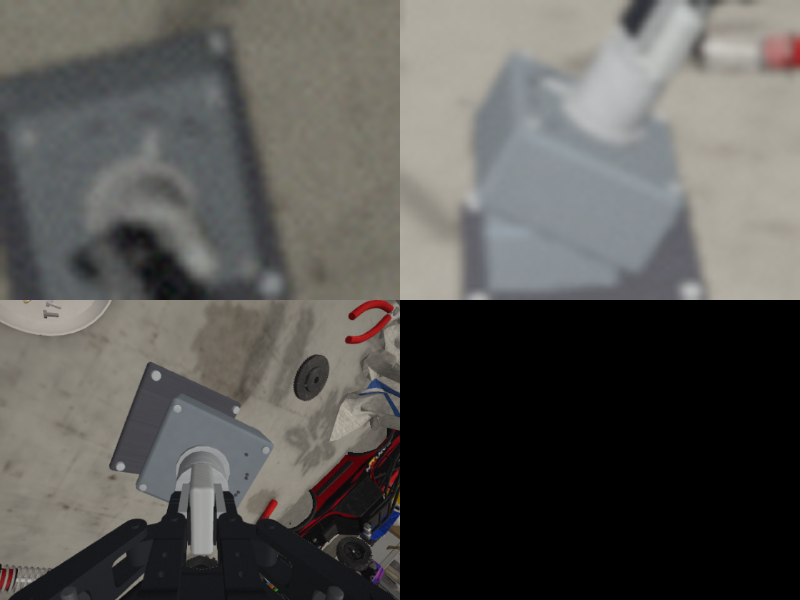

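```bash
cat >> h.py <<'E'
def ptr(img,name='top',off=.0033,zz=-.002):
    c=get_calibration(name); g=img.astype(float).mean(2) if img.ndim==3 else img
    an=np.arange(-35,36,1.); out=[]
    for a in np.radians(an):
        P=[S+(off+zz)*Nn+r*(np.cos(a)*U-np.sin(a)*Vv) for r in np.arange(.028,.0355,.001)]
        q=proj(c,P).astype(np.float32); out.append(cv2.remap(g.astype(np.float32),q[:,0],q[:,1],cv2.INTER_LINEAR).mean())
    out=np.array(out); w=out-np.median(out); k=w.argmax(); sl=slice(max(0,k-7),k+8); ww=np.clip(w[sl],0,None)
    print('pointer deg right of upslope: peak',an[k],'centroid',(ww*an[sl]).sum()/ww.sum(), 'contrast',w[k])
E
python3 - <<'E'
from h import *
t0=np.load('pics/top0.npy');s0=np.load('pics/side0.npy')
im=np.mean([camera('top').astype(float) for _ in range(6)],0); np.save('pics/top5.npy',im)
sd=np.mean([camera('side').astype(float) for _ in range(3)],0)
for off in(0,.0033):
  ptr(t0,off=off); ptr(im,off=off)
  ptr(s0,'side',off); ptr(sd,'side',off)
E
```

```text
pointer deg right of upslope: peak -16.0 centroid -16.028003855762112 contrast 15.452309
pointer deg right of upslope: peak 21.0 centroid 20.297873450740816 contrast 22.889374
pointer deg right of upslope: peak -7.0 centroid -7.062382550208874 contrast 13.491501
pointer deg right of upslope: peak 26.0 centroid 25.997299451395058 contrast 19.761139
pointer deg right of upslope: peak -15.0 centroid -15.19982849399019 contrast 17.480553
pointer deg right of upslope: peak 20.0 centroid 19.118046739622926 contrast 24.379112
pointer deg right of upslope: peak -21.0 centroid -21.01051803716018 contrast 17.288681
pointer deg right of upslope: peak 11.0 centroid 10.565293456454347 contrast 9.965027
```

Call:
carry_out --targets "0 0 -0.015 0 0 0 -1;0 0 -0.015 0 0 0 -1;0 0 0 0 0 0 -1;0 0 0 0 0 0 1;0 0 0 0 0 0 1;0 0 0 0 0 0 1;0 0 0 0 0 0 1;0 0 0 0 0 0 1"

```text
time: 17.67
ee_pos: [0.4234, 0.0106, 0.28]
tcp_rot: [152.5, 12.4, 124.2]
wrist_force: [0.0, -0.1, 0.5]
opening: 0.0723
grasp_force: 0.0
```

Call:
carry_out --targets "0 0 0 0 0 0 1;0 0 -0.2 0 0 0 1;0 0 -0.4 0 0 0 1;0 0 -0.5 0 0 0 1;0 0 -0.5 0 0 0 1;-0.3 0 -0.5 0 0 0 1;-0.3 0 -0.4 0 0 0 1;-0.3 0 0 0 0 0 1"

```text
time: 18.33
ee_pos: [0.3934, -0.0292, 0.3787]
tcp_rot: [152.2, 12.6, 124.2]
wrist_force: [0.5, -0.7, 0.6]
opening: 0.0852
grasp_force: 0.0
```

Call:
carry_out --targets "0 0 0 0 0 0 1;0 0 0 0 0 0 1;0 0 0 0 0 0 1;0 0 0 0 0 0 1;0 0 0 0 0 0 1;0 0 0 0 0 0 1;0 0 0 0 0 0 1;0 0 0 0 0 0 1"

```text
time: 19.0
ee_pos: [0.3941, -0.0285, 0.3742]
tcp_rot: [152.5, 12.4, 124.2]
wrist_force: [-0.1, -0.2, -0.1]
opening: 0.0857
grasp_force: 0.0
```

```bash
python3 - <<'E'
from h import *
foot()
c=get_calibration('wrist'); im=camera('wrist'); np.save('pics/w6.npy',im); np.save('pics/w6c.npy',c,allow_pickle=True)
ptr(im,'wrist'); ptr(im,'wrist',0)
cc=proj(c,S)[0]; x,y=max(0,int(cc[0])-80),max(0,int(cc[1])-60); print(cc,x,y)
cv2.imwrite('pics/w6.png',cv2.resize(im[y:y+120,x:x+160,::-1],(800,600),interpolation=cv2.INTER_CUBIC))
E
```

```text
t 19.0 foot u,v,n mm [ 15.4616 -32.0932 103.7388] phi,tilts [-115.4721   -0.0014   -0.0033] force face [-0.146  -0.1981 -0.0085] torque n 0.027012710970922803 grip 0.0 0.08573170519198009 q6 48.35706862811897
pointer deg right of upslope: peak 17.0 centroid 18.01100262782902 contrast 39.866615
pointer deg right of upslope: peak 17.0 centroid 18.668443797268463 contrast 40.309975
[281.9233 157.0172] 201 97
```

View pics/w6.png

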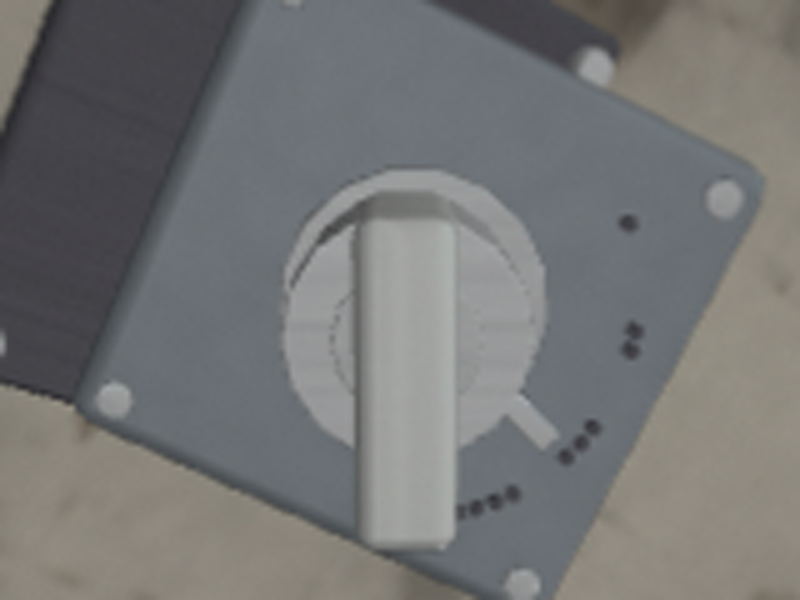

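The pointer tip is at (549,438) and its base at (512,402). The middle of the three dots is at (581,443), so it has overshot slightly. I'll work out by how much.

```bash
python3 - <<'E'
from h import *
from scipy.optimize import least_squares
c=np.load('pics/w6c.npy',allow_pickle=True).item()
px=lambda p:np.array(p,float)/5+[201,97]
def on(p,z,S=S):
    o,d=ray(c,px(p)); f=o+d*(((S+z*Nn-o)@Nn)/(d@Nn))-S; return np.array([f@U,-(f@Vv)])*1e3
for off in(0,.0033):
  D=[on(p,off-.0056) for p in((628,223),(631,340),(580,443))]
  # centre from dots at -45,-15,15
  an=np.radians([-45,-15,15])
  ctr=np.mean([d-41*np.array([np.cos(a),np.sin(a)]) for d,a in zip(D,an)],0)
  print('dots ang raw',[np.degrees(np.arctan2(d[1],d[0])).round(1) for d in D],[np.hypot(*d).round(1) for d in D],'ctr',ctr)
  for pp in((549,438),(530,420)):
    q=on(pp,off-.002)-0*ctr; q2=q-ctr
    print('ptr',np.degrees(np.arctan2(q[1],q[0])),np.degrees(np.arctan2(q2[1],q2[0])),np.hypot(*q2))
  a=on((405,218),off+.074);b=on((405,543),off+.074);print('wing',np.linalg.norm(a-b),(a+b)/2,np.degrees(np.arctan2(*(a-b)[::-1])))
E
```

```text
dots ang raw [np.float64(-43.5), np.float64(-14.4), np.float64(14.5)] [np.float64(42.4), np.float64(42.5), np.float64(43.0)] ctr [1.7785 0.0111]
ptr 18.50791885091803 19.401537141283132 35.52349740588751
ptr 18.601957184687816 19.645829633952822 30.562943885590666
wing 44.64012263535495 [0.1943 0.0497] -115.49745312363225
dots ang raw [np.float64(-44.2), np.float64(-15.1), np.float64(14.0)] [np.float64(42.0), np.float64(41.9), np.float64(42.2)] ctr [ 1.1408 -0.3329]
ptr 17.93087712668392 19.010125530521503 35.46156766917524
ptr 17.93617302791185 19.188852804237438 30.55675723603524
wing 43.9486532654358 [-0.0985 -0.5731] -115.4974531236323
```

Call:
carry_out --targets "0.3 0 0 0 0 0 1;0.3 0 0.3 0 0 0 1;0.3 0 0.5 0 0 0 1;0 0 0.5 0 0 0 1;0 0 0.5 0 0 0 1;0 0 0.4 0 0 0 1;0 0 0.2 0 0 0 1;0 0 0.1 0 0 0 1"

```text
time: 19.72
ee_pos: [0.4234, 0.0107, 0.2787]
tcp_rot: [152.6, 12.4, 124.2]
wrist_force: [-0.2, 0.3, 0.3]
opening: 0.0855
grasp_force: 0.0
```

Call:
carry_out --targets "0 0 0 0 0 0 0.5;0 0 0 0 0 0 -0.4;0 0 0 0 0 0 -1;0 0 0 0 0 0 -1;0 0 0 0 0 0 -1;0 0 0 0 0 0 -1;0 0 0 0 0 0 -1;0 0 0 0 0 0 -1" --newtons 70

```text
time: 20.38
ee_pos: [0.4234, 0.0105, 0.2805]
tcp_rot: [152.4, 12.5, 124.2]
wrist_force: [-3.0, -0.8, 3.6]
opening: 0.0135
grasp_force: 68.4
```

```bash
python3 -c "
from h import *
foot()"
```

```text
t 20.3833 foot u,v,n mm [0.5661 0.0656 4.3068] phi,tilts [-115.4567   -0.0488   -0.0434] force face [-0.9327 -0.2113  4.6638] torque n 0.01793922881356185 grip 68.43334078788757 0.013474024205937957 q6 54.17690611393591
```

Next: press lightly, turn back about 4°, relax, then measure.

Call:
carry_out --targets "0 0 0.03 0 0 0 -1;0 0 0 0 0 -0.15 -1;0 0 0 0 0 -0.2 -1;0 0 0 0 0 -0.2 -1;0 0 0 0 0 -0.15 -1;0 0 0 0 0 0 -1;0 0 0 0 0 0 -1;0 0 0 0 0 0 -1"

```text
time: 21.05
ee_pos: [0.4236, 0.0106, 0.2805]
tcp_rot: [153.3, 14.3, 127.8]
wrist_force: [-17.2, -3.1, 16.5]
opening: 0.0131
grasp_force: 71.3
```

```bash
python3 - <<'E'
from h import *
foot()
im=np.mean([camera('top').astype(float) for _ in range(6)],0)
ptr(np.load('pics/top5.npy'));ptr(im)
E
```

```text
t 21.05 foot u,v,n mm [ 0.7718 -0.0237  4.2022] phi,tilts [-119.4676   -0.0695   -0.043 ] force face [-6.8485  0.5042 23.0005] torque n 0.04702898777947406 grip 71.33867025375366 0.013146677958629933 q6 50.17668022829861
pointer deg right of upslope: peak 20.0 centroid 19.118046739622926 contrast 24.379112
pointer deg right of upslope: peak 15.0 centroid 14.447491066158095 contrast 19.99347
```

Call:
carry_out --targets "0 0 -0.025 0 0 0 -1;0 0 -0.02 0 0 0 -1;0 0 0 0 0 0 -1;0 0 0 0 0 0 1;0 0 0 0 0 0 1;0 0 0 0 0 0 1;0 0 0 0 0 0 1;0 0 0 0 0 0 1"

```text
time: 22.02
ee_pos: [0.4231, 0.0105, 0.2804]
tcp_rot: [153.3, 14.2, 127.9]
wrist_force: [0.1, -0.0, 0.3]
opening: 0.0732
grasp_force: 0.0
```

Call:
carry_out --targets "0 0 0 0 0 0 1;0 0 -0.2 0 0 0 1;0 0 -0.4 0 0 0 1;0 0 -0.5 0 0 0 1;0 0 -0.5 0 0 0 1;-0.3 0 -0.5 0 0 0 1;-0.3 0 -0.4 0 0 0 1;-0.3 0 0 0 0 0 1"

```text
time: 22.68
ee_pos: [0.395, -0.0277, 0.3802]
tcp_rot: [153.1, 14.5, 127.8]
wrist_force: [0.9, -0.6, 0.9]
opening: 0.0855
grasp_force: 0.0
```

Call:
carry_out --targets "0 0 0 0 0 0 1;0 0 0 0 0 0 1;0 0 0 0 0 0 1;0 0 0 0 0 0 1;0 0 0 0 0 0 1;0 0 0 0 0 0 1;0 0 0 0 0 0 1;0 0 0 0 0 0 1"

```text
time: 23.35
ee_pos: [0.3955, -0.0271, 0.3758]
tcp_rot: [153.3, 14.2, 127.9]
wrist_force: [-0.3, -0.0, 0.4]
opening: 0.0854
grasp_force: 0.0
```

```bash
python3 - <<'E'
from h import *
foot()
c=get_calibration('wrist'); im=camera('wrist'); sd=camera('side'); np.save('pics/w7.npy',im)
ptr(im,'wrist'); ptr(im,'wrist',0)
cc=proj(c,S)[0]; x,y=max(0,int(cc[0])-80),max(0,int(cc[1])-60); print(cc,x,y)
a=cv2.resize(im[y:y+120,x:x+160,::-1],(480,360),interpolation=cv2.INTER_CUBIC)
b=cv2.resize(sd[175:250,240:305,::-1],(312,360),interpolation=cv2.INTER_CUBIC)
cv2.imwrite('pics/w7.png',np.hstack([a,b]))
E
```

```text
t 23.35 foot u,v,n mm [ 17.6777 -30.9815 104.3361] phi,tilts [-119.4838   -0.0036   -0.0041] force face [-0.076   0.0384  0.487 ] torque n -0.011756872694754545 grip 0.0 0.0854322138197764 q6 44.58544716201344
pointer deg right of upslope: peak 12.0 centroid 14.044000131714736 contrast 43.688995
pointer deg right of upslope: peak 13.0 centroid 14.707738685746792 contrast 43.20407
[281.9366 156.8683] 201 96
```

View pics/w7.png

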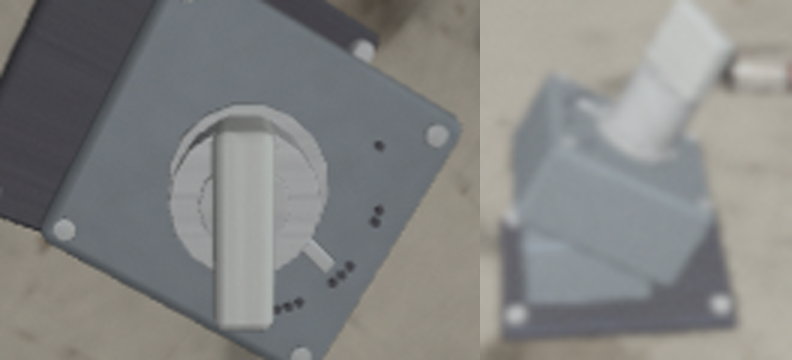

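```bash
python3 -c "
from workcell import bot
print(bot.job_done())"
```

```text
the job is handed in; nothing more can be done
None
```

I fitted the grey key fully home on the stub, turned it so the pointer stands at the three dots (within about 1° by the images), let go and handed the job in at about 23 s. The first clockwise turn overshot by about 4°, so I re-gripped and turned back.

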